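# Face up the tea display

### The job

Face up the tea display on the counter: the orange tin has been left standing out in front, so push it along the counter into its empty lane, the one under the orange price ticket, and push the green tin that stands forward in its own lane back as well. Both must end pushed right back against the rail, square in their lanes with the white label panel still facing out, in line with the red and blue tins. Only push with the fingers: slide the tins on the counter without lifting or tipping them, and leave the red and blue tins, the jars, the bottle and the cup where they are.

Things in the scene. Friction and masses are not known exactly. Their poses are not given: they have to be found in the camera images.
- display: Wooden lane display, fixed on the counter, no floor: back rail 45 mm high, 350 long; five dividers 6 mm thick, 30 high make four lanes 80 mm wide, centres at y = -129, -43, 43, 129 mm. Origin on the counter, mid row, on the line of the tin centres when home; x towards the rail (front face at x = +32 mm), y along the row. Dividers end at x = -24 mm: a tin that is home stands 8 mm proud of them.
- ticket_orange: orange price ticket on the display's back rail at the lane of the orange tea (fixed; 56 mm wide, leaning well back, its top 68 mm above the counter). Its origin is not at the card: it lies on the counter below the centre of a tin standing home in that lane (against the rail, mid lane); x points into the lane to the rail, y across, z up.
- ticket_green: green price ticket on the display's back rail at the lane of the green tea (fixed; 56 mm wide, leaning well back, its top 68 mm above the counter). Its origin is not at the card: it lies on the counter below the centre of a tin standing home in that lane (against the rail, mid lane); x points into the lane to the rail, y across, z up.
- ticket_red: red price ticket on the display's back rail at the lane of the red tea (fixed; 56 mm wide, leaning well back, its top 68 mm above the counter). Its origin is not at the card: it lies on the counter below the centre of a tin standing home in that lane (against the rail, mid lane); x points into the lane to the rail, y across, z up.
- ticket_blue: blue price ticket on the display's back rail at the lane of the blue tea (fixed; 56 mm wide, leaning well back, its top 68 mm above the counter). Its origin is not at the card: it lies on the counter below the centre of a tin standing home in that lane (against the rail, mid lane); x points into the lane to the rail, y across, z up.
- orange_tin (a point): Tea tin, orange wrap label: square silver tin 64 x 64 mm, 80 mm tall, 0.11 to 0.22 kg, loose. Its centre, 40 mm up. z up; -x is its front, with the white label panel; its upright faces lie 32 mm off along its x and y. It starts 150 to 190 mm in front of the row, to one side of or before its lane, turned by up to 0.5 rad against the display.
- green_tin (a point): Tea tin, green wrap label: square silver tin 64 x 64 mm, 80 mm tall, 0.11 to 0.22 kg, loose. Its centre, 40 mm up. z up; -x is its front, with the white label panel; its upright faces lie 32 mm off along its x and y. It starts in its own lane, 25 to 45 mm short of home.
- red_tin (a point): Tea tin, red wrap label: square silver tin 64 x 64 mm, 80 mm tall, 0.11 to 0.22 kg, loose. Its centre, 40 mm up. z up; -x is its front, with the white label panel; its upright faces lie 32 mm off along its x and y. It starts home in its lane and stays.
- blue_tin (a point): Tea tin, blue wrap label: square silver tin 64 x 64 mm, 80 mm tall, 0.11 to 0.22 kg, loose. Its centre, 40 mm up. z up; -x is its front, with the white label panel; its upright faces lie 32 mm off along its x and y. It starts home in its lane and stays.
- orange_label (a point): Middle of the front face of the orange tin (white panel), 40 mm up.
- green_label (a point): Middle of the front face of the green tin (white panel), 40 mm up.
- red_label (a point): Middle of the front face of the red tin (white panel), 40 mm up.
- blue_label (a point): Middle of the front face of the blue tin (white panel), 40 mm up.
- honey_jar_mid (a point): Amber jar with brass lid and yellow label, 62 mm across, 88 mm tall, loose; this point is its centre. Leave alone.
- jam_jar_mid (a point): Amber jar with brass lid and blue label, 62 mm across, 88 mm tall, loose; this point is its centre. Leave alone.
- syrup_mid (a point): White bottle with black cap, 48 mm across, 125 mm tall, loose; this point is its centre. Leave alone.
- taster_mid (a point): White tasting cup, 68 mm across, 58 mm tall, loose; this point is its centre. Leave alone.

How it is judged:
By the outcome, as a careful person would: the job done as asked, in the order asked, and still so for the second after the job is handed in, with the robot touching nothing.
It also fails if it takes over 64 s, if anything falls off the work surface, if the arm or the gripper's body presses on something with over 40 N, if the wrist force passes 120 N, or if a joint passes its speed limit or range.

### The arm

A 6-joint arm with a two-finger parallel gripper is mounted at the origin on the work surface. World frame = base frame: x ahead of the robot, y to its left, z up, the work surface at z = 0. Lengths are in mm, angles in rad, forces in N, time in s.
With the tool pointing down it reaches from about 250 to 850 mm from the base axis. Payload 12.5 kg.
Tool frame: the origin (TCP) lies at the very end of the fingers, on their centre line; the grasp point (between the pads) lies 19 mm behind it (env.grip_depth is the distance from the TCP to the grasp point, in mm); z points along the fingers, y is the line along which they close (so a half turn about z gives the same grasp; the last joint's range is limited). The gripper opens to 93 mm and grips with 3 to 60 N. Pads are 15 mm wide; open, the fingers measure 128 mm over their backs; the gripper's body (75 mm by 188 mm) begins 65 mm behind the grasp point.
Start: joints at [-1.223, 0.351, 1.652, -0, 1.139, -0.085], TCP at [230.694, -499.264, 218.633] pointing down, gripper open.
Joint ranges: [-2.75, 2.75], [-0.79, 2.1], [0.01, 2.65], [-1.57, 4.71], [0.07, 3.14], [-2.87, 2.87]. Speed limits (rad/s): [2.22, 2.22, 2.79, 3.14, 3.14, 3.14].

### API

Orientations are given as a unit quaternion [x, y, z, w].
In Python, from cell import env, optics, job gives the robot as it stands.
- The arm moves only by the tool step_arm, never from a script. Its argument "increments" is a list of rows, each a list of 3 entries, a list of its own where there are three numbers: the shift along the tool's x, y, z in cm, then the turn, a rotation vector about the tool's x, y, z in rad, then the gripper's target within -1 to 1 (shut at 1, half-way at 0, fully open at -1). A call has exactly 8 rows; each row is the pose to reach, as a shift and turn from the pose commanded when the call began, along the tool's axes at that moment; what a row does not reach only later rows make up. A row lasts 1/8 s, in which the tool goes at most 62.5 mm and 10.7 degrees, less where a joint would pass 70% of its speed; a pose out of reach is approached as far as the arm can. A call with a gripper value outside its range is refused whole. The fingers move at their own pace and stop on an object; "grip_force" is the grip in N (left out, the last holds). Time passes only in rows, so rows that repeat a pose let the fingers close, or fill a call up. It gives the time, the measured TCP pose, the force, the opening and the grip force at its end, in the units of the state.
- env.sense(): the state, without advancing time (a new reading comes with each control period).
- optics.get_image(name): name is "scene" or "side" or "wrist"; returns a dict with "frame" (420x560x3 uint8, red, green, blue), "z_map" (420x560 float32, mm along the optical axis (not along the pixel's ray), 0 where there is no reading), "fov_y" (degrees; the focal length in pixels is half the picture's height over the tangent of half this angle, whatever the lens; pixels are square), "cx", "cy" (the principal point, pixels), "distortion" ([k1, k2, p1, p2, k3] as OpenCV has them; the pictures are not rectified), "T" (4x4, takes a point from camera to world coordinates). Camera axes: x right, y up, looking along -z (the intrinsics and any distortion apply to the point x, -y, -z); pixel columns grow to the right and rows downward; lengths in mm; the calibration is good to about 2 mm. A picture is of the moment at which its call begins.
- job.job_done(): hands the job in; it is judged then, once.
The state is a dict: "time": time; "qpos": joint angles; "joint_vel": joint speeds; "joint_efforts": joint torques, N m; "tcp_pos": TCP position; "orientation": TCP orientation; "wrist_force": force on the tool from outside, world axes, zero at the start; "moment": the same for the moment, N m; "grip_width": finger opening in mm; "gripper_force": force on a finger pad.
Only numpy, scipy, OpenCV 4.12 (cv2) and the standard library are available. Lean on these libraries where they do the work, as an engineer would, in place of code of your own. Each camera call takes 0.05 s, during which the arm holds its last target. There are 200 camera calls.

## Working session

There is one attempt and no reset: what is moved stays moved. The work goes in short steps, Python scripts to look and compute and a tool call to move; the robot and the scene stay as the last step left them, time stands still between calls to the robot, and variables do not carry over. Pictures are saved under pics/ and viewed, at most 10 in all, crops included, and the job is handed in when it is done.

Besides the shell and the picture viewer there is one more tool, called after "Request:" as name(argument=value, ...), one argument or row to a line, values as JSON. step_arm: Moves the arm, as the interface text tells. Its arguments: {"type":"object","properties":{"increments":{"type":"array","items":{"type":"array"}},"grip_force":{"type":"number"}},"required":["increments"]}

```bash
mkdir -p pics; cat > h.py <<'E'
import numpy as np, cv2
from cell import env, optics, job
def get(n):
    d=optics.get_image(n); f=d['frame']; h=f.shape[0]
    fl=h/2/np.tan(np.radians(d['fov_y'])/2)
    d['K']=np.array([[fl,0,d['cx']],[0,fl,d['cy']],[0,0,1.]]); d['D']=np.array(d['distortion'],float); d['T']=np.array(d['T']); return d
def cloud(d):
    h,w=d['z_map'].shape; u,v=np.meshgrid(np.arange(w),np.arange(h))
    p=cv2.undistortPoints(np.stack([u,v],-1).reshape(-1,1,2).astype(float),d['K'],d['D']).reshape(h,w,2)
    z=d['z_map']; c=np.stack([p[...,0]*z,-p[...,1]*z,-z],-1)
    return c@d['T'][:3,:3].T+d['T'][:3,3]
def plane(d,uv,z0):
    p=cv2.undistortPoints(np.array(uv,float).reshape(-1,1,2),d['K'],d['D']).reshape(-1,2)
    r=np.c_[p[:,0],-p[:,1],-np.ones(len(p))]@d['T'][:3,:3].T; o=d['T'][:3,3]
    return o+r*((z0-o[2])/r[:,2])[:,None]
E
python3 - <<'E'
from h import *
for n in ['scene','side']:
    d=get(n); cv2.imwrite(f'pics/{n}0.png',d['frame'][...,::-1]); print(n,d['T'].round(2).tolist(),d['fov_y'],d['D'])
    np.savez(f'{n}0.npz',frame=d['frame'],z=d['z_map'],P=cloud(d))
print(env.sense())
E
```

```text
scene [[-0.89, -0.24, 0.4, 934.31], [0.46, -0.49, 0.74, 745.37], [0.02, 0.84, 0.54, 622.66], [0.0, 0.0, 0.0, 1.0]] 49.54509792820057 [0.03426601 0.         0.         0.         0.        ]
side [[-0.89, 0.29, -0.36, 176.53], [-0.47, -0.54, 0.7, 681.65], [0.01, 0.78, 0.62, 671.94], [0.0, 0.0, 0.0, 1.0]] 53.3629341243314 [-0.02181073  0.          0.          0.          0.        ]
{'time': 0.1, 'qpos': array([-1.22259172e+00,  3.51177029e-01,  1.65230434e+00, -5.09324620e-05,
        1.13910837e+00, -8.45851454e-02]), 'joint_vel': array([-1.54707327e-03, -1.80686242e-03, -1.57344992e-03,  7.35709305e-04,
        8.04544898e-05,  4.83010950e-04]), 'joint_efforts': array([ 8.76425984e-04, -4.98027420e+01, -2.85704005e+01,  7.00236065e-02,
        2.38719711e-02, -3.17102206e-05]), 'tcp_pos': array([ 230.59339109, -499.01009436,  218.1793766 ]), 'orientation': array([ 9.76675438e-01,  2.14720374e-01, -8.84462502e-05, -4.91175257e-04]), 'wrist_force': array([-0.44028284,  1.00540266, -0.50736057]), 'moment': array([-0.02772088, -0.01827512,  0.01807006]), 'gripper_force': 0.0, 'grip_width': 93.27837848893223}
```

View pics/scene0.png

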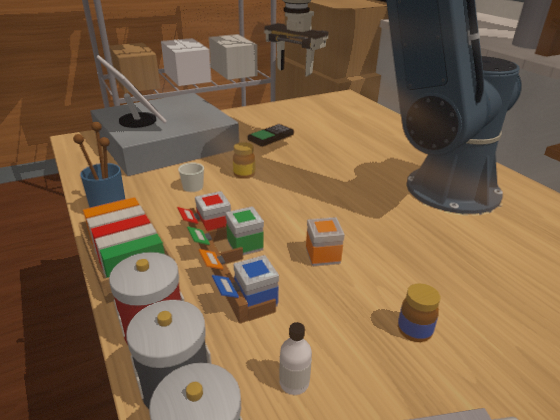

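View pics/side0.png

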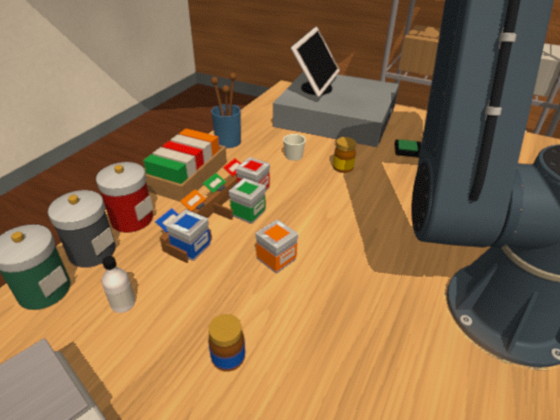

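The scene view shows the tins: red (213,212), green (245,228), orange (325,240) and blue (257,285). The tickets are on their left at (188,215), (200,235), (212,259) and (226,286). The orange lane is empty, between green and blue. The side view agrees, with orange at (277,245).

```bash
cat > tops.py <<'E'
from h import *
def tops(F,P,verbose=True):
    hsv=cv2.cvtColor(F,cv2.COLOR_RGB2HSV); out=[]
    m=((P[...,2]>75)&(P[...,2]<86)).astype(np.uint8)
    n,l,s,c=cv2.connectedComponentsWithStats(m,connectivity=4)
    for i in range(1,n):
        if s[i,4]<150: continue
        q=P[l==i]; 
        if np.ptp(q[:,0])>130 or np.ptp(q[:,1])>130: continue
        r=cv2.minAreaRect(q[:,:2].astype(np.float32))
        sat=hsv[l==i]; sat=sat[sat[:,1]>150]
        out.append((c[i].round(),np.round(r[0],1),np.round(r[1],1),round(r[2],1),round(float(np.median(q[:,2])),1),np.median(sat[:,0]) if len(sat)>20 else None,len(q)))
    return out
E
python3 - <<'E'
from tops import *
for n in ['scene','side']:
    a=np.load(n+'0.npz'); print(n)
    for o in tops(a['frame'],a['P']): print(*o)
    P=a['P']
    for z0,z1,nm in [(30,130,'objs')]:
        m=((P[...,2]>z0)&(P[...,2]<z1)&(P[...,0]>200)&(P[...,0]<900)).astype(np.uint8)
        k,l,s,c=cv2.connectedComponentsWithStats(m,connectivity=4)
        for i in range(1,k):
            if s[i,4]>100: q=P[l==i]; print(nm,c[i].round(),q.min(0).round(),q.max(0).round())
# wall of tickets by colour
E
```

```text
scene
[103. 189.] [ 861.  -268.5] [35.3 82.4] 86.3 80.8 None 156
[212. 202.] [ 653.4 -105.8] [68.7 65.9] 88.1 80.3 2.0 484
[244. 218.] [615.5 -14. ] [70.  65.6] 86.6 80.4 None 561
[325. 228.] [478.5  96.2] [68.7 65.6] 72.1 80.5 14.0 614
[255. 271.] [667.3 156.3] [67.6 65.9] 86.9 80.6 109.0 894
[420. 305.] [456.2 361.4] [23.1 53.8] 41.3 80.8 18.0 169
[296. 356.] [694.7 356.7] [32.1 46.6] 63.2 81.3 None 273
objs [134.  24.] [  200. -2182.    30.] [  530. -2116.   130.]
objs [65. 29.] [  563. -2186.    30.] [  900. -1770.   130.]
objs [181.  50.] [  200. -1736.    30.] [  338. -1456.    77.]
objs [130.  54.] [  418. -1738.    30.] [  662. -1377.   128.]
objs [165. 128.] [ 423. -818.   30.] [ 815. -453.  130.]
objs [244. 156.] [ 451. -356.   30.] [ 511. -294.   91.]
objs [120. 215.] [ 784. -344.   31.] [900.  25. 130.]
objs [192. 173.] [ 601. -355.   30.] [ 668. -284.   60.]
objs [233. 249.] [ 581. -151.   30.] [744. 199.  84.]
objs [325. 236.] [438.  55.  30.] [520. 136.  84.]
objs [153. 299.] [806. 143.  64.] [900. 197. 130.]
objs [420. 308.] [415. 323.  30.] [475. 382.  92.]
objs [295
[... 689 characters left out ...]
3. -2183.    30.] [  804. -1772.   130.]
objs [423.  37.] [  431. -1735.    30.] [  593. -1459.    75.]
objs [389.  37.] [  631. -1409.    31.] [  658. -1376.   130.]
objs [338. 104.] [ 420. -817.   30.] [ 805. -454.  130.]
objs [152. 184.] [ 780. -345.   30.] [900. 325. 130.]
objs [293. 142.] [ 600. -356.   30.] [ 666. -287.   60.]
objs [344. 151.] [ 446. -357.   30.] [ 506. -297.   90.]
objs [216. 202.] [ 577. -142.   30.] [740. 197.  83.]
objs [276. 241.] [435.  55.  30.] [516. 136.  83.]
objs [ 36. 275.] [800. 353.  30.] [870. 453. 130.]
objs [115. 282.] [661. 328.  30.] [705. 374. 125.]
objs [226. 338.] [408. 321.  30.] [467. 381.  90.]
objs [ 43. 388.] [519. 500.  48.] [691. 624. 106.]
```

```bash
python3 - <<'E'
from h import *
for n in ['scene','side']:
    a=np.load(n+'0.npz'); P=a['P']; F=a['frame']; X,Y,Z=P[...,0],P[...,1],P[...,2]
    zo=-1.0 if n=='side' else .4
    # rail top
    m=(Z>43.5+zo)&(Z<46.5+zo)&(X>655)&(X<740)&(Y>-160)&(Y<215)
    m&=abs(X-(690+(Y-25)*.05))<25
    q=P[m][:,:2].astype(np.float32); vx,vy,x0,y0=cv2.fitLine(q,cv2.DIST_HUBER,0,1,.01).ravel()
    print(n,'rail',len(q),'yaw',np.arctan2(-vx/vy,1).round(4),'x at y=25',(x0+(25-y0)*vx/vy).round(1),'y range',q[:,1].min(),q[:,1].max())
    # divider tops in lane frame
    yaw=-.0515; ex=np.array([np.cos(yaw),np.sin(yaw)]); ey=np.array([-ex[1],ex[0]])
    d=(P[...,:2]-[659.3,24.6])@np.stack([ex,ey],1)
    m=(abs(Z-30-zo)<1.5)&(abs(d[...,0])<26)&(abs(d[...,1])<185)
    h,e=np.histogram(d[m][:,1],np.arange(-185,186,5)); print([(int(b),int(k)) for b,k in zip(e,h) if k>4])
    hsv=cv2.cvtColor(F,cv2.COLOR_RGB2HSV)
    for nm,lo,hi in [('or',8,20),('gr',45,80),('bl',100,120),('rd',0,5)]:
        m=(hsv[...,0]>=lo)&(hsv[...,0]<=hi)&(hsv[...,1]>170)&(hsv[...,2]>90)&(Z>48)&(Z<74)&(d[...,0]>34)&(d[...,0]<90)&(abs(d[...,1])<180)
        t=d[m]; print(nm,len(t), t.min(0).round(),t.max(0).round(),) if len(t) else 0
E
```

```text
scene rail 443 yaw -0.0527 x at y=25 700.1 y range -151.23093 197.04216
[(-105, 9), (-100, 7), (-90, 19), (-85, 11), (-10, 6), (-5, 23), (0, 15), (160, 35), (165, 17), (170, 55)]
or 199 [  44. -103.] [77. 72.]
bl 49 [ 46. 102.] [ 73. 153.]
rd 114 [  36. -156.] [  77. -100.]
side rail 227 yaw -0.0379 x at y=25 697.4 y range -97.03145 195.77187
[(-5, 20), (0, 11), (160, 12), (165, 17), (170, 20)]
or 218 [  42. -157.] [77. 70.]
gr 80 [ 43. -69.] [ 73. -16.]
bl 95 [ 44. 101.] [ 71. 156.]
rd 90 [  43. -161.] [  74. -103.]
```

Request:
step_arm(
  increments=[
    [[3.5,-4.0,0],[0,0,0.06],0.65],
    [[7.1,-8.0,0],[0,0,0.12],0.65],
    [[10.6,-12.0,0],[0,0,0.18],0.65],
    [[14.2,-16.0,0],[0,0,0.25],0.65],
    [[17.7,-20.0,0],[0,0,0.31],0.65],
    [[21.3,-24.0,0],[0,0,0.37],0.65],
    [[24.8,-28.0,0],[0,0,0.44],0.65],
    [[28.4,-32.0,0],[0,0,0.5],0.65],
  ],
)

```text
time: 1.1
tcp_pos: [354.4, -88.0, 218.7]
orientation: [0.999, -0.035, 0.0, 0.0]
wrist_force: [1.3, -0.0, -0.0]
grip_width: 19.0
gripper_force: 0.0
```

Request:
step_arm(
  increments=[
    [[1.0,-4.6,0],[0,0,0.06],0.65],
    [[2.0,-9.2,0],[0,0,0.12],0.65],
    [[3.0,-13.8,0],[0,0,0.18],0.65],
    [[4.0,-18.4,2.0],[0,0,0.22],0.65],
    [[4.6,-20.8,6.5],[0,0,0.245],0.65],
    [[4.6,-20.8,11.5],[0,0,0.245],0.65],
    [[4.6,-20.8,16.5],[0,0,0.245],0.65],
    [[4.6,-20.8,19.6],[0,0,0.245],0.65],
  ],
)

```text
time: 2.1
tcp_pos: [413.1, 114.7, 20.5]
orientation: [0.988, -0.155, -0.001, 0.0]
wrist_force: [-0.0, 0.0, -0.1]
grip_width: 16.2
gripper_force: 0.0
```

```bash
python3 - <<'E'
from h import *
s=env.sense(); print(s['tcp_pos'],s['orientation'],s['wrist_force'],s['grip_width'])
d=get('wrist'); cv2.imwrite('pics/w1.png',d['frame'][...,::-1])
E
```

```text
[413.07364202 114.72340296  20.49526918] [ 9.87860738e-01 -1.55337112e-01 -1.18393810e-03  3.77561287e-04] [-0.02043946  0.02743241 -0.08376257] 16.171143830533243
```

View pics/w1.png

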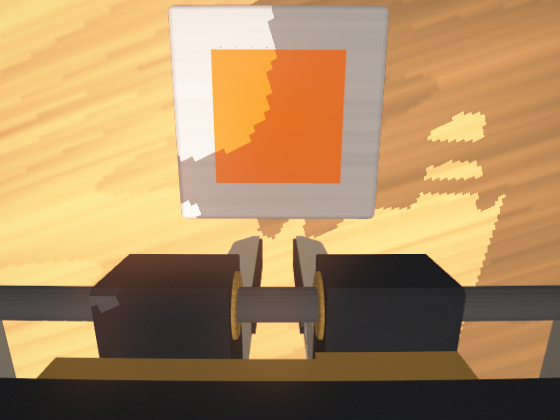

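The wrist view shows the orange tin (170–385 across, bottom edge at row 218) centred on the fingers and square to them. I'll start the push and bring it round in a gentle arc.

Request:
step_arm(
  increments=[
    [[0.8,0,0],[0,0,0],0.4],
    [[1.6,0,0],[0,0,0],0.4],
    [[2.4,0,0],[0,0,0],0.4],
    [[3.2,0.05,0],[0,0,-0.015],0.4],
    [[4.0,0.09,0],[0,0,-0.03],0.4],
    [[4.8,0.12,0],[0,0,-0.044],0.4],
    [[5.6,0.14,0],[0,0,-0.058],0.4],
    [[6.4,0.14,0],[0,0,-0.073],0.4],
  ],
)

```text
time: 3.15
tcp_pos: [475.1, 93.6, 22.6]
orientation: [0.993, -0.119, -0.0, 0.0]
wrist_force: [-1.2, 0.4, -0.3]
grip_width: 27.8
gripper_force: 0.8
```

```bash
cat > meas.py <<'E'
from tops import *
for n in ['scene','side']:
    d=get(n)
    for o in tops(d['frame'],cloud(d)):
        if 440<o[1][0]<690 and -150<o[1][1]<200: print(n,o[1],o[2],o[3],o[5])
s=env.sense(); print(s['tcp_pos'].round(1),(2*np.arctan2(s['orientation'][1],s['orientation'][0])).round(4),s['wrist_force'].round(1))
E
python3 meas.py
python3 - <<'E'
from h import *
cv2.imwrite('pics/w2.png',get('wrist')['frame'][...,::-1])
E
```

```text
scene [ 653.7 -106.7] [69.9 66. ] 87.4 2.0
scene [616.1 -13.1] [69.  65.1] 86.5 64.0
scene [515.9  85.3] [68.7 64.6] 74.7 13.0
scene [667.  156.5] [68.1 66.1] 86.9 109.0
side [613.5 -14.4] [66.6 67.1] 86.1 66.0
side [665.  155.1] [66.1 69.2] 87.5 107.0
[475.6  93.6  22.7] -0.239 [-0.1 -0.6  0.7]
```

View pics/w2.png

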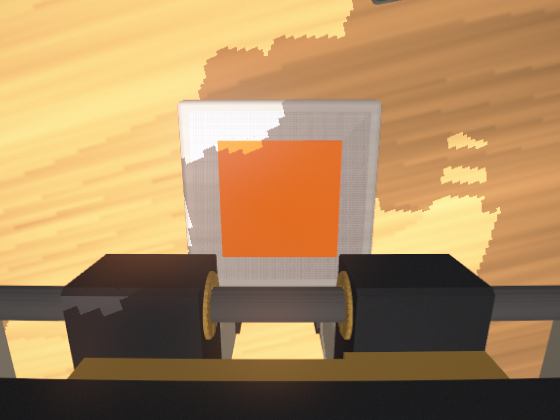

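The wrist view shows the tin still square on the fingers, with its orange patch at 218–342 and centred at column 280. I'll continue along the arc.

Request:
step_arm(
  increments=[
    [[0.65,0.04,0],[0,0,-0.012],0.4],
    [[1.3,0.08,0],[0,0,-0.024],0.4],
    [[1.95,0.11,0],[0,0,-0.036],0.4],
    [[2.6,0.13,0],[0,0,-0.048],0.4],
    [[3.25,0.14,0],[0,0,-0.059],0.4],
    [[3.9,0.14,0],[0,0,-0.071],0.4],
    [[4.55,0.14,0],[0,0,-0.083],0.4],
    [[5.2,0.13,0],[0,0,-0.095],0.4],
  ],
)

```text
time: 4.3
tcp_pos: [525.3, 80.1, 22.6]
orientation: [0.997, -0.072, 0.0, -0.0]
wrist_force: [-0.8, 0.0, -0.2]
grip_width: 27.8
gripper_force: 0.3
```

```bash
python3 meas.py
```

```text
scene [ 653.3 -107.1] [68.8 65.5] 87.3 2.0
scene [615.6 -13.7] [68.3 66.3] 86.6 None
scene [566.4  75.9] [67.8 64.9] 82.7 13.0
scene [667.1 156.2] [69.3 65.8] 87.9 108.0
side [664.5 155. ] [66.3 68. ] 86.4 107.0
[525.7  80.1  22.7] -0.144 [-0.1  0.5  0.3]
```

Request:
step_arm(
  increments=[
    [[0.65,0.04,0],[0,0,-0.012],0.4],
    [[1.3,0.08,0],[0,0,-0.024],0.4],
    [[1.95,0.11,0],[0,0,-0.036],0.4],
    [[2.6,0.13,0],[0,0,-0.048],0.4],
    [[3.25,0.15,0],[0,0,-0.059],0.4],
    [[3.9,0.16,0],[0,0,-0.071],0.4],
    [[4.55,0.16,0],[0,0,-0.083],0.4],
    [[5.2,0.16,0],[0,0,-0.095],0.4],
  ],
)

```text
time: 5.4
tcp_pos: [576.5, 71.1, 22.6]
orientation: [1.0, -0.024, -0.0, -0.0]
wrist_force: [-0.8, 0.0, 0.4]
grip_width: 28.0
gripper_force: 0.7
```

```bash
python3 meas.py
python3 - <<'E'
from h import *
cv2.imwrite('pics/w3.png',get('wrist')['frame'][...,::-1])
E
```

```text
scene [ 654.  -105.7] [68.8 65.6] 88.3 3.0
scene [616.1 -13.7] [69.1 65.3] 85.9 None
scene [618.   70.5] [68.6 66.1] 88.5 13.0
scene [667.4 155.4] [69.2 65.9] 87.7 108.0
side [664.4 155.6] [67.2 69.2] 85.3 107.0
[576.9  71.1  22.7] -0.0488 [-0.6  0.1  0.2]
```

View pics/w3.png

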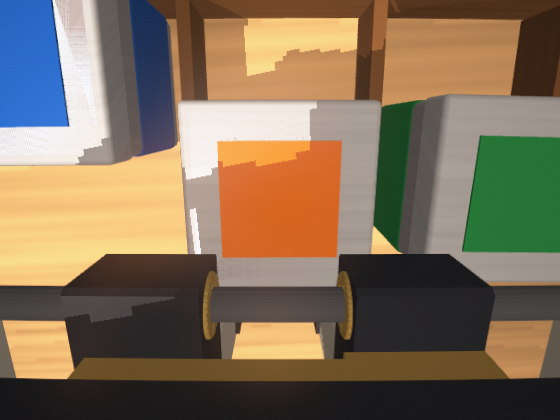

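The tin is in its lane mouth, centred between the dividers (about columns 190 and 370, mid 280) and parallel to the rail. I'll push straight in.

Request:
step_arm(
  increments=[
    [[0.6,0,0],[0,0,0],0.4],
    [[1.2,0,0],[0,0,0],0.4],
    [[1.8,0,0],[0,0,0],0.4],
    [[2.4,0,0],[0,0,0],0.4],
    [[3.0,0,0],[0,0,0],0.4],
    [[3.5,0,0],[0,0,0],0.4],
    [[3.9,0,0],[0,0,0],0.4],
    [[4.2,0,0],[0,0,0],0.4],
  ],
)

```text
time: 6.55
tcp_pos: [618.2, 69.1, 22.6]
orientation: [1.0, -0.025, -0.0, -0.0]
wrist_force: [-1.1, 0.3, 0.5]
grip_width: 28.0
gripper_force: 0.6
```

Request:
step_arm(
  increments=[
    [[0.05,0,0],[0,0,0],0.4],
    [[0.1,0,0],[0,0,0],0.4],
    [[0.15,0,0],[0,0,0],0.4],
    [[0.2,0,0],[0,0,0],0.4],
    [[0.2,0,0],[0,0,0],0.4],
    [[0.2,0,0],[0,0,0],0.4],
    [[0.2,0,0],[0,0,0],0.4],
    [[0.2,0,0],[0,0,0],0.4],
  ],
)

```text
time: 7.55
tcp_pos: [620.1, 69.0, 22.6]
orientation: [1.0, -0.025, 0.0, -0.0]
wrist_force: [-0.2, 0.1, 0.2]
grip_width: 27.3
gripper_force: 0.1
```

```bash
python3 meas.py
```

```text
scene [ 653.9 -105.8] [67.1 64.7] 88.1 2.0
scene [638.5 -14. ] [67.6 21.2] 87.8 None
scene [662.5  68.4] [69.1 63.1] 88.2 13.0
scene [667.5 155.3] [69.4 66.3] 87.1 109.0
side [596.4 -14.1] [66.8 34.1] 87.1 66.0
side [664.  156.4] [64.1 67.7] 84.2 107.0
[620.1  69.   22.6] -0.0492 [-0.3 -0.3 -0.6]
```

Request:
step_arm(
  increments=[
    [[0.03,0,0],[0,0,0],0.4],
    [[0.06,0,0],[0,0,0],0.4],
    [[0.09,0,0],[0,0,0],0.4],
    [[0.12,0,0],[0,0,0],0.4],
    [[0.15,0,0],[0,0,0],0.4],
    [[0.15,0,0],[0,0,0],0.4],
    [[0.15,0,0],[0,0,0],0.4],
    [[0.15,0,0],[0,0,0],0.4],
  ],
)

```text
time: 8.65
tcp_pos: [621.6, 68.9, 22.6]
orientation: [1.0, -0.025, 0.0, 0.0]
wrist_force: [-1.0, -0.1, 1.4]
grip_width: 27.9
gripper_force: 0.4
```

Request:
step_arm(
  increments=[
    [[0.03,0,0],[0,0,0],0.4],
    [[0.06,0,0],[0,0,0],0.4],
    [[0.09,0,0],[0,0,0],0.4],
    [[0.12,0,0],[0,0,0],0.4],
    [[0.15,0,0],[0,0,0],0.4],
    [[0.15,0,0],[0,0,0],0.4],
    [[0.15,0,0],[0,0,0],0.4],
    [[0.15,0,0],[0,0,0],0.4],
  ],
)

```text
time: 9.65
tcp_pos: [623.1, 68.8, 22.6]
orientation: [1.0, -0.025, 0.0, 0.0]
wrist_force: [-0.3, 0.2, 1.1]
grip_width: 27.5
gripper_force: 0.5
```

Request:
step_arm(
  increments=[
    [[0.03,0,0],[0,0,0],0.4],
    [[0.06,0,0],[0,0,0],0.4],
    [[0.09,0,0],[0,0,0],0.4],
    [[0.12,0,0],[0,0,0],0.4],
    [[0.15,0,0],[0,0,0],0.4],
    [[0.15,0,0],[0,0,0],0.4],
    [[0.15,0,0],[0,0,0],0.4],
    [[0.15,0,0],[0,0,0],0.4],
  ],
)

```text
time: 10.65
tcp_pos: [623.0, 68.8, 22.7]
orientation: [1.0, -0.024, -0.002, 0.0]
wrist_force: [-12.4, -0.2, 9.0]
grip_width: 27.9
gripper_force: 5.9
```

```bash
python3 meas.py;python3 - <<'E'
from h import *
cv2.imwrite('pics/w4.png',get('wrist')['frame'][...,::-1])
E
```

```text
scene [ 654.  -106.2] [69.3 65.7] 88.3 2.0
scene [665.2  67.1] [69.8 64. ] 87.4 13.0
scene [667.2 156.3] [67.3 65.7] 87.4 109.0
side [ 650.  -118.8] [49.  65.1] 86.4 2.0
side [597.2 -12.3] [37.8 65.9] 2.0 66.0
side [664.3 155.3] [66.6 67.4] 86.9 107.0
[623.   68.7  22.7] -0.0489 [-12.3  -0.5   8.7]
```

View pics/w4.png

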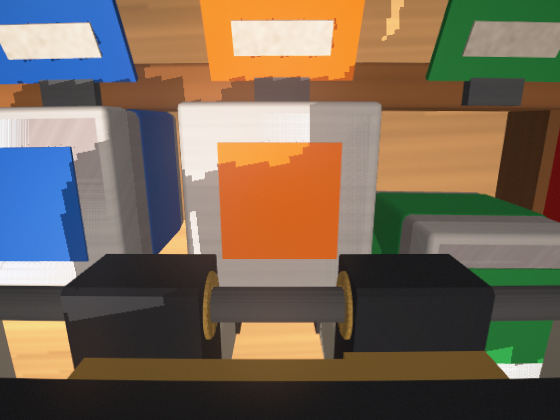

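Orange is home: 12 N of contact, and its top (180–380) sits under the orange ticket, centred near column 282. I'll back off and shift across to green.

Request:
step_arm(
  increments=[
    [[-0.3,0,0],[0,0,0],0.4],
    [[-1.0,0,0],[0,0,0],0.4],
    [[-3.0,0,0],[0,0,0],0.4],
    [[-5.5,0,0],[0,0,0],0.4],
    [[-7.2,1.5,0],[0,0,0],0.4],
    [[-7.2,4.5,0],[0,0,0],0.4],
    [[-7.2,7.5,0],[0,0,0],0.4],
    [[-7.2,8.4,0],[0,0,0],0.4],
  ],
)

```text
time: 11.8
tcp_pos: [548.4, -12.7, 22.7]
orientation: [1.0, -0.025, 0.0, 0.0]
wrist_force: [-0.1, 0.3, 0.3]
grip_width: 28.2
gripper_force: 0.0
```

```bash
python3 meas.py;python3 - <<'E'
from h import *
cv2.imwrite('pics/w5.png',get('wrist')['frame'][...,::-1])
E
```

```text
scene [ 653.4 -106.9] [69.4 66.4] 86.7 3.0
scene [616.2 -13.2] [68.  65.6] 86.5 64.0
scene [664.   68.4] [69.8 65.9] 87.7 15.0
scene [667.4 156.7] [66.9 66.2] 87.5 109.0
side [ 657.9 -103.1] [59.5 54. ] 89.7 2.0
side [660.9  67.4] [67.7 67.4] 88.3 15.0
side [664.6 155.2] [66.9 67.3] 87.6 107.0
[548.5 -11.9  22.7] -0.0504 [-0.1  0.5 -0. ]
```

View pics/w5.png

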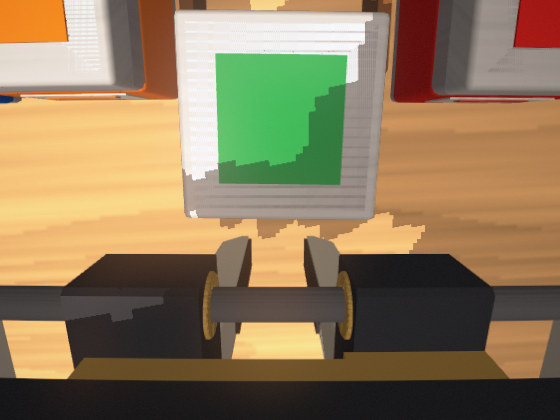

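Green (178–388 wide, bottom edge row 218) is square and centred ahead of the fingers, and orange sits in line with blue. I'll push green now.

Request:
step_arm(
  increments=[
    [[0.9,0,0],[0,0,0],0.4],
    [[1.8,0,0],[0,0,0],0.4],
    [[2.5,0,0],[0,0,0],0.4],
    [[3.3,0.03,0],[0,0,0],0.4],
    [[4.1,0.06,0],[0,0,0],0.4],
    [[4.9,0.09,0],[0,0,0],0.4],
    [[5.7,0.12,0],[0,0,0],0.4],
    [[6.4,0.15,0],[0,0,0],0.4],
  ],
)

```text
time: 12.95
tcp_pos: [612.8, -16.3, 22.6]
orientation: [1.0, -0.025, 0.0, 0.0]
wrist_force: [-0.6, -0.5, -0.3]
grip_width: 28.0
gripper_force: 0.4
```

Request:
step_arm(
  increments=[
    [[0.05,0,0],[0,0,0],0.4],
    [[0.1,0,0],[0,0,0],0.4],
    [[0.15,0,0],[0,0,0],0.4],
    [[0.2,0,0],[0,0,0],0.4],
    [[0.25,0,0],[0,0,0],0.4],
    [[0.3,0,0],[0,0,0],0.4],
    [[0.35,0,0],[0,0,0],0.4],
    [[0.4,0,0],[0,0,0],0.4],
  ],
)

```text
time: 13.95
tcp_pos: [616.3, -16.4, 22.6]
orientation: [1.0, -0.025, -0.0, -0.0]
wrist_force: [-1.4, 0.4, 0.6]
grip_width: 27.7
gripper_force: 0.6
```

Request:
step_arm(
  increments=[
    [[0.03,0,0],[0,0,0],0.4],
    [[0.06,0,0],[0,0,0],0.4],
    [[0.09,0,0],[0,0,0],0.4],
    [[0.12,0,0],[0,0,0],0.4],
    [[0.15,0,0],[0,0,0],0.4],
    [[0.15,0,0],[0,0,0],0.4],
    [[0.15,0,0],[0,0,0],0.4],
    [[0.15,0,0],[0,0,0],0.4],
  ],
)

```text
time: 14.95
tcp_pos: [617.9, -16.5, 22.6]
orientation: [1.0, -0.025, 0.0, -0.0]
wrist_force: [0.5, 0.8, -0.6]
grip_width: 27.6
gripper_force: 0.2
```

Request:
step_arm(
  increments=[
    [[0.03,0,0],[0,0,0],0.4],
    [[0.06,0,0],[0,0,0],0.4],
    [[0.09,0,0],[0,0,0],0.4],
    [[0.12,0,0],[0,0,0],0.4],
    [[0.15,0,0],[0,0,0],0.4],
    [[0.15,0,0],[0,0,0],0.4],
    [[0.15,0,0],[0,0,0],0.4],
    [[0.15,0,0],[0,0,0],0.4],
  ],
)

```text
time: 15.95
tcp_pos: [619.2, -16.6, 22.6]
orientation: [1.0, -0.025, -0.0, 0.0]
wrist_force: [-2.2, 0.1, 3.2]
grip_width: 28.0
gripper_force: 1.4
```

Request:
step_arm(
  increments=[
    [[0.03,0,0],[0,0,0],0.4],
    [[0.06,0,0],[0,0,0],0.4],
    [[0.09,0,0],[0,0,0],0.4],
    [[0.12,0,0],[0,0,0],0.4],
    [[0.12,0,0],[0,0,0],0.4],
    [[0.12,0,0],[0,0,0],0.4],
    [[0.12,0,0],[0,0,0],0.4],
    [[0.12,0,0],[0,0,0],0.4],
  ],
)

```text
time: 16.95
tcp_pos: [619.1, -16.6, 22.7]
orientation: [1.0, -0.024, -0.002, -0.0]
wrist_force: [-10.8, -0.7, 8.3]
grip_width: 28.0
gripper_force: 5.7
```

Green is against the rail. I'll back off and rise clear.

Request:
step_arm(
  increments=[
    [[-0.3,0,0],[0,0,0],0.4],
    [[-1.0,0,0],[0,0,0],0.4],
    [[-3.0,0,0],[0,0,0],0.4],
    [[-6.0,0,0],[0,0,0],0.4],
    [[-11.0,0,-1.0],[0,0,0],0.4],
    [[-15.0,0,-5.0],[0,0,0],0.4],
    [[-19.0,0,-9.0],[0,0,0],0.4],
    [[-22.0,0,-13.0],[0,0,0],0.4],
  ],
)

```text
time: 17.95
tcp_pos: [399.0, -5.7, 153.6]
orientation: [1.0, -0.025, 0.0, -0.0]
wrist_force: [0.3, 1.3, 0.9]
grip_width: 27.9
gripper_force: 0.0
```

```bash
python3 meas.py;python3 - <<'E'
from h import *
cv2.imwrite('pics/w6.png',get('wrist')['frame'][...,::-1])
d=get('scene'); cv2.imwrite('pics/s6.png',cv2.resize(d['frame'][140:340,130:400,::-1],None,fx=2.9,fy=2.9))
E
```

```text
scene [ 653.1 -106.4] [69.2 65.7] 88.0 2.0
scene [659.7 -17.4] [69.6 65.9] 87.0 63.0
scene [663.8  68.3] [68.7 65.6] 86.8 15.0
scene [667.4 156.6] [67.7 65.4] 87.5 109.0
side [ 650.8 -108.2] [70.9 66.4] 87.7 2.0
side [657.8 -18.4] [67.7 67.5] 86.8 66.0
side [660.8  67.4] [67.7 66. ] 87.5 14.0
side [664.3 155.1] [67.3 66.7] 87.2 107.0
[400.1  -5.7 155.7] -0.0491 [ 1.4  0.2 -0.5]
```

View pics/w6.png

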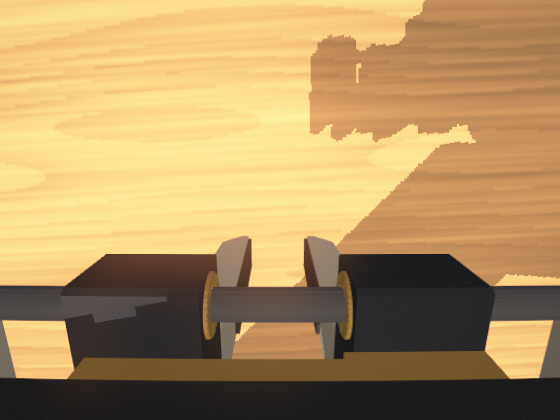

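View pics/s6.png

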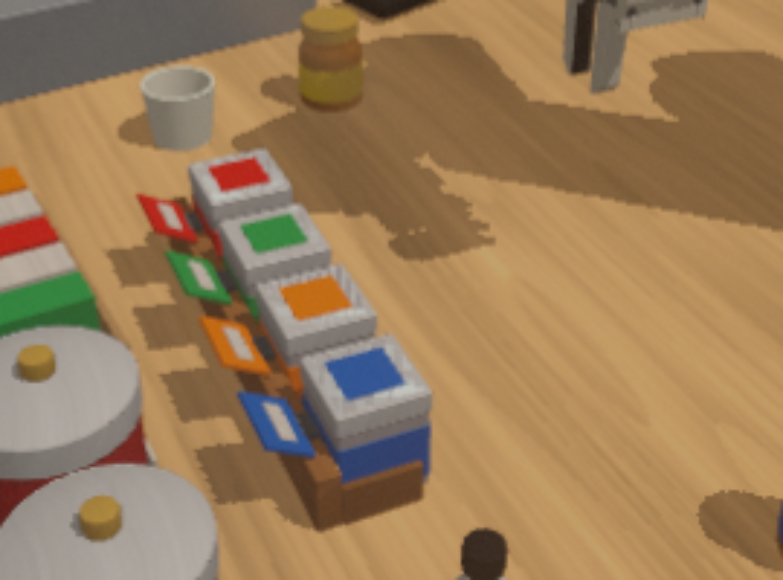

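The last views show all four tins in line under their tickets. The red tin, blue tin, cup and jar have not moved, and the arm is clear.

```bash
python3 -c "
from h import *
print(job.job_done())"
```

```text
the job is handed in; nothing more can be done
None
```

I pushed the orange tin and then the green tin back against the rail; the final camera check shows both square in their lanes and within about 2 mm of the red and blue row. The job is handed in at about 18 s on the robot's clock, with no verdict returned.

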